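# Put the stacked balance weights back into their storage blocks

### The job

The balance check is finished: take the stack of four weights off the balance pan and put each weight back, upright and flat in the recess of its own storage block: the large disc in the largest block, the medium disc in the second largest, the small disc in the second smallest, and the weight with the knob in the smallest. Let no weight topple over, and leave the beaker beside the balance where it stands.

Things in the scene. Friction and masses are not known exactly. Their poses are not given: they have to be found in the camera images.
- balance: white bench balance, fixed; housing 150x150 mm plus a grey console strip with dark display on its -x side (total 0.119 m from the origin that way). Origin: underside, directly below the centre of the round metal pan (116 mm diameter, top surface 38 mm above the origin). z up, -x towards the display. The stack of four weights stands on the pan, up to 6 mm off its centre: from below upwards large, medium and small disc, knob weight.
- disc_large: large plain steel disc weight, 62 mm diameter, 22 mm high, smooth upright side with a fine groove, about 0.5 kg, loose; bottom of the stack, on the pan, up to 6 mm off its centre, at the start. Origin: centre of its underside; z up along its axis.
- disc_medium: medium plain steel disc weight, 48 mm diameter, 22 mm high, smooth upright side with a fine groove, about 0.3 kg, loose; on the large disc, at most 3 mm off its centre, at the start. Origin: centre of its underside; z up along its axis.
- disc_small: small plain steel disc weight, 34 mm diameter, 22 mm high, smooth upright side with a fine groove, about 0.15 kg, loose; on the medium disc, at most 3 mm off its centre, at the start. Origin: centre of its underside; z up along its axis.
- knob_weight: steel reference weight with a knob on top, 24 mm diameter body, 30 mm high in all (in the physics a plain upright cylinder of 24 mm over its whole height, about 0.1 kg: grip it 24 mm wide), loose; on top of the stack at the start. Origin: centre of its underside; z up along its axis.
- block_large: storage block of the large disc: fixed light wooden square block 94x94 mm, 12 mm high, with one round recess 78 mm in diameter and 4 mm deep in the middle of its top. Origin: centre of its underside, directly below the recess centre; the recess floor is 8 mm and the rim 12 mm above the origin. The four blocks differ in size; which stands where varies.
- block_medium: storage block of the medium disc: fixed light wooden square block 80x80 mm, 12 mm high, with one round recess 64 mm in diameter and 4 mm deep in the middle of its top. Origin: centre of its underside, directly below the recess centre; the recess floor is 8 mm and the rim 12 mm above the origin. The four blocks differ in size; which stands where varies.
- block_small: storage block of the small disc: fixed light wooden square block 66x66 mm, 12 mm high, with one round recess 50 mm in diameter and 4 mm deep in the middle of its top. Origin: centre of its underside, directly below the recess centre; the recess floor is 8 mm and the rim 12 mm above the origin. The four blocks differ in size; which stands where varies.
- block_knob: storage block of the knob weight: fixed light wooden square block 56x56 mm, 12 mm high, with one round recess 40 mm in diameter and 4 mm deep in the middle of its top. Origin: centre of its underside, directly below the recess centre; the recess floor is 8 mm and the rim 12 mm above the origin. The four blocks differ in size; which stands where varies.
- beaker: small empty glass beaker, 50 mm wide, 62 mm high, loose, standing beside the balance on its +y side: a bystander. Origin: centre of its underside.

How it is judged (in metres and radians):
At the end, for the whole second after the job is handed in: Each of the four weights rests in the recess of its own block: its centre within 10 mm of the recess centre, its underside within 2.5 mm of the recess floor, upright within 0.1 rad, at rest (horizontal distance between disc_large and block_large below 0.01 m and z of disc_large in the frame of block_large between 0.0055 and 0.0105 m and angle between each of disc_large, disc_medium, disc_small, knob_weight's own z axis and vertical below 0.1 rad and linear speed of each of disc_large, disc_medium, disc_small, knob_weight below 0.02 m/s and horizontal distance between disc_medium and block_medium below 0.01 m and z of disc_medium in the frame of block_medium between 0.0055 and 0.0105 m and horizontal distance between disc_small and block_small below 0.01 m and z of disc_small in the frame of block_small between 0.0055 and 0.0105 m and horizontal distance between knob_weight and block_knob below 0.01 m and z of knob_weight in the frame of block_knob between 0.0055 and 0.0105 m); the robot touches nothing.
It fails at once if a weight topples over (tilts more than 0.7 rad) (angle between any of disc_large, disc_medium, disc_small, knob_weight's own z axis and vertical above 0.7 rad).
It fails at once if the beaker is moved more than 30 mm or knocked over (distance of beaker from where it was at the start of the episode above 0.03 m or angle between beaker's own z axis and vertical above 0.5 rad).
It also fails if it takes over 128 s, if anything falls off the work surface, if the arm or the gripper's body presses on something with over 40 N, if the wrist force passes 120 N, or if a joint passes its speed limit or range.

### The arm

A 7-joint arm with a two-finger parallel gripper is mounted at the origin on a cart in front of the work surface, level with it; the furniture and walls round the work are solid. World frame = base frame: x ahead of the robot, y to its left, z up, the work surface at z = 0. Lengths are in m, angles in degrees, forces in N, time in s.
With the tool pointing down it reaches from about 0.35 to 0.9 m from the base axis. Payload 8.1 kg.
Tool frame: the origin (TCP) lies midway between the tips of the shut fingers; the grasp point (between the pads) lies 19 mm behind it (manip.pinch_z is the distance from the TCP to the grasp point, in m); z points along the fingers, y is the line along which they close (so a half turn about z gives the same grasp; the last joint's range is limited). The gripper opens to 85 mm and grips with 20 to 120 N. Pads are 22 mm wide; open, the fingers measure 114 mm over their backs; the gripper's body (76 mm by 85 mm) begins 54 mm behind the grasp point. The pads swing forward as they close: fully open they stand 13 mm farther back than shut.
Start: joints at [61.043, 24.895, 1.432, 90.138, -0.665, 64.973, -4.303], TCP at [0.245, -0.575, 0.231] pointing down, gripper open.
Joint ranges: [-149.89, 149.89], [-25.12, 119.58], [-72.63, 75.52], [4.76, 147.25], [-75.54, 255.54], [6.69, 114.76], [-157.13, 157.13]. Speed limits (degrees/s): [127.2, 127.2, 172.46, 172.46, 180, 180, 180].

### API

Orientations are given as a 3x3 rotation matrix whose columns are the frame's x, y, z axes.
In Python, from workcell import manip gives the robot as it stands.
- The arm moves only by the tool apply_moves, never from a script. Its argument "increments" is a list of rows, each an object of numbers: "x", "y", "z": the shift along the tool's x, y, z each as a share of 0.03 m, from -1 to 1; "rx", "ry", "rz": the turn, a rotation vector about the tool's x, y, z each as a share of 90 degrees, from -1 to 1; "claw": the opening, from 0 (shut) to 1 (fully open). A call has 1 to 8 rows; each row shifts and turns the commanded pose from where the row before left it, along the tool's axes as they then stand; what a row does not reach is not made up. A row lasts 1/10 s, in which the tool goes at most 50 mm and 8.59 degrees, less where a joint would pass 70% of its speed; a pose out of reach is approached as far as the arm can. A call with a number of a shift or a turn outside -1 to 1 is refused whole. A call with a gripper value outside its range is refused whole. The fingers move at their own pace and stop on an object; the grip force is fixed at half the most. Time passes only in rows, so rows that do not move let the fingers close. It gives the time, the measured TCP pose, the force, the opening and the grip force at its end, in the units of the state.
- manip.state(): the state, without advancing time (a new reading comes with each control period).
- manip.camera(name): name is "scene" or "top" or "wrist"; returns a dict with "img" (400x640x3 uint8, blue, green, red), "depth" (400x640 float32, m along the optical axis (not along the pixel's ray), 0 where there is no reading), "K" (3x3 intrinsics, pixels), "rvec" (rotation vector, rad) and "tvec" (3), from world to camera coordinates, as OpenCV has them; the wrist camera has in their place "T_tool_cam" (4x4, takes a point from camera to tool coordinates, whose origin is the TCP and whose axes are the flange's). Camera axes: x right, y down, z forward; pixel columns grow to the right and rows downward; lengths in m; the calibration is good to about 2 mm. The wrist camera is an equidistant fisheye: a pixel r from the principal point sees the ray r / f radians off the axis. A picture is of the moment at which its call begins: read the wrist's pose just before it.
- manip.finish_job(): hands the job in; it is judged then, once.
The state is a dict: "t": time; "qpos": joint angles; "joint_velocities": joint speeds; "joint_efforts": joint torques, N m; "position": TCP position; "eef_rot": TCP orientation; "ft_force": force on the tool from outside, world axes, zero at the start; "moment": the same for the moment, N m; "gripper_width": finger opening in m; "finger_force": force on a finger pad.
Only numpy, scipy, OpenCV 4.12 (cv2) and the standard library are available. Lean on these libraries where they do the work, as an engineer would, in place of code of your own. Each camera call takes 0.05 s, during which the arm holds its last target. There are 200 camera calls.

## Working session

There is one attempt and no reset: what is moved stays moved. The work goes in short steps, Python scripts to look and compute and a tool call to move; the robot and the scene stay as the last step left them, time stands still between calls to the robot, and variables do not carry over. Pictures are saved under pics/ and viewed, at most 14 in all, crops included, and the job is handed in when it is done.

Besides the shell and the picture viewer there is one more tool, called after ">>>" by a JSON object that holds its "method" and its "body", one argument or row to a line. apply_moves: Moves the arm, as the interface text tells. Shift numbers are shares of 0.03 m and turn numbers shares of 90 degrees, none past 1 either way. Its arguments: {"type":"object","properties":{"increments":{"type":"array"}},"required":["increments"]}

```bash
mkdir -p pics; ls
python3 - <<'E'
from workcell import manip
import cv2, numpy as np
s=manip.state(); print(s)
print(manip.pinch_z)
for n in ["top","scene"]:
    c=manip.camera(n); cv2.imwrite(f"pics/{n}0.png",c["img"]); np.savez(f"{n}0.npz",**c)
    R=cv2.Rodrigues(np.array(c["rvec"]))[0]; print(n,c["K"],(-R.T@np.array(c["tvec"]).ravel()).round(3),R.round(3))
E
```

```text
pics
{'t': 0.0, 'qpos': array([61.04170057, 24.9360238 ,  1.4316322 , 90.1895082 , -0.66399992,
       64.97314216, -4.30301191]), 'joint_velocities': array([-0.01781003,  0.0045415 , -0.07887762,  0.03964467,  0.02513679,
        0.03581213,  0.04551816]), 'joint_efforts': array([ 8.22178317e-04, -6.70462489e+01,  1.02593433e+00, -3.16216886e+01,
        1.57685322e-02,  1.26127587e-02,  2.21157688e-05]), 'position': array([ 0.24474548, -0.5745353 ,  0.23052803]), 'eef_rot': array([[ 9.19991142e-01,  3.91938412e-01, -7.61122973e-04],
       [ 3.91939118e-01, -9.19990119e-01,  1.38157386e-03],
       [-1.58733750e-04, -1.56934958e-03, -9.99998756e-01]]), 'ft_force': array([ 0.45330302,  0.86050479, -0.10739573]), 'moment': array([ 0.04652188, -0.02866631,  0.00843156]), 'finger_force': 0.0, 'gripper_width': 0.0855382963823142}
0.0187
top [[503.33350318   0.         322.97293297]
 [  0.         503.33350318 198.72180359]
 [  0.           0.           1.        ]] [0.366 0.134 1.452] [[-0.023 -1.    -0.004]
 [-0.991  0.023 -0.13 ]
 [ 0.13   0.001 -0.992]]
scene [[418.86273774   0.         316.34778464]
 [  0.         418.86273774 193.51845062]
 [  0.           0.           1.        ]] [-0.049  0.42   0.766] [[-0.448 -0.894 -0.012]
 [-0.65   0.335 -0.682]
 [ 0.614 -0.298 -0.731]]
```

View pics/top0.png

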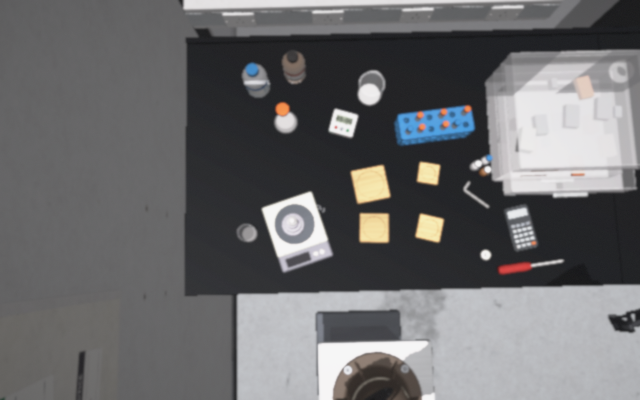

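View pics/scene0.png

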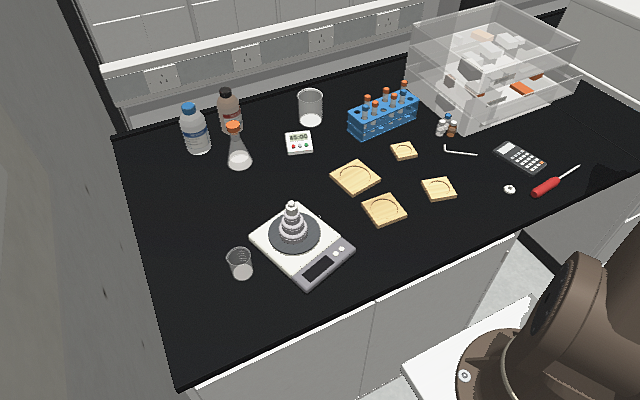

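The top view shows the blocks at (370,184), (374,228), (429,173) and (430,228), the stack at (292,223) and the beaker at (247,233). The scene view agrees.

```bash
cat > h.py <<'E'
import cv2, numpy as np
def ray(c,px,z):
    R=cv2.Rodrigues(np.array(c["rvec"]))[0]; o=-R.T@np.array(c["tvec"]).ravel()
    d=(np.c_[np.atleast_2d(px),np.ones(len(np.atleast_2d(px)))]@np.linalg.inv(c["K"]).T)@R
    return o+d*((z-o[2])/d[:,2])[:,None]
def cloud(c):
    d=c["depth"]; v,u=np.nonzero(d>0); R=cv2.Rodrigues(np.array(c["rvec"]))[0]
    p=np.c_[u,v,np.ones(len(u))]@np.linalg.inv(c["K"]).T*d[v,u][:,None]
    return (p-np.array(c["tvec"]).ravel())@R,u,v
E
python3 - <<'E'
from h import *
for n in ["top","scene"]:
    c=dict(np.load(f"{n}0.npz")); hsv=cv2.cvtColor(c["img"],cv2.COLOR_BGR2HSV)
    m=cv2.inRange(hsv,(12,50,120),(32,255,255))
    for k in cv2.findContours(m,0,2)[0]:
        if cv2.contourArea(k)<250: continue
        p=ray(c,k[:,0].astype(float),0.012)[:,:2]
        if abs(p-[.5,0]).max()>.4: continue
        r=cv2.minAreaRect((p*1000).astype(np.float32)); print(n,np.round(r[0],1),np.round(r[1],1),round(r[2],1), k[:,0].mean(0).round())
    P,u,v=cloud(c)
    # stack slices
    s=ray(c,[[292,223]] if n=="top" else [[291,228]],0.09)[0]; print("s",s)
    q=P[(np.hypot(*(P[:,:2]-s[:2]).T)<.08)]
    for a,b in [(.025,.034),(.035,.042),(.055,.064),(.077,.086),(.099,.108),(.122,.14)]:
        w=q[(q[:,2]>a)&(q[:,2]<b)]
        if len(w)>3: print(a,b,len(w),np.median(w[:,2]).round(4),w[:,:2].mean(0).round(4),((w.min(0)+w.max(0))/2)[:2].round(4),np.ptp(w,0)[:2].round(4))
    b=ray(c,[[247,233]] if n=="top" else [[240,265]],0.03); print("beaker",b)
    hs=cv2.inRange(c["img"],(175,175,175),(255,255,255))
    for k in cv2.findContours(hs,0,2)[0]:
        p=ray(c,k[:,0].astype(float),0.035)[:,:2]
        if cv2.contourArea(k)>1000 and abs(p.mean(0)-s[:2]).max()<.1: print("bal",cv2.minAreaRect((p*1000).astype(np.float32)))
E
```

```text
top [ 464.4 -167.3] [72.9 72.6] 75.5 [429. 228.]
top [468.5  -8. ] [84.  83.1] 88.7 [372. 226.]
top [595.2  -2.7] [100.3 100.5] 10.1 [371. 185.]
top [ 623.4 -171.9] [63.4 63.3] 79.0 [429. 173.]
s [0.4801304  0.22035198 0.09      ]
0.025 0.034 803 0.028 [0.4783 0.2186] [0.4803 0.22  ] [0.1593 0.1559]
0.035 0.042 658 0.038 [0.4831 0.2179] [0.4905 0.2181] [0.1251 0.1132]
0.055 0.064 122 0.0594 [0.4757 0.2205] [0.4814 0.2223] [0.0591 0.061 ]
0.077 0.086 100 0.0816 [0.4781 0.2196] [0.4811 0.2222] [0.0445 0.0465]
0.099 0.108 46 0.1029 [0.4781 0.2222] [0.483 0.221] [0.0301 0.0301]
0.122 0.14 48 0.1282 [0.4844 0.2195] [0.484  0.2207] [0.0187 0.0213]
beaker [[0.4598078  0.35174324 0.03      ]]
bal ((463.0130615234375, 211.50360107421875), (187.72811889648438, 148.39805603027344), 17.28509521484375)
scene [465.9  -6.6] [85.4 87.5] 88.0 [381. 211.]
scene [ 461.2 -164.5] [72.3 74.7] 75.5 [436. 188.]
scene [592.5  -0.6] [102.1 100.8] 10.1 [352. 178.]
scene [ 619.2 -169.5] [61.8 66.8] 78.8 [402. 150.]
s [0.45587507 0.23422883 0.09      ]
0.025 0.034 1140 0.0271 [0.4366 0.2376] [0.4535 0.227 ] [0.1536 0.1452]
0.035 0.042 968 0.0383 [0.4682 0.2233] [0.4795 0.2188] [0.1118 0.1145]
0.055 0.064 207 0.06 [0.4656 0.2273] [0.4753 0.2219] [0.0541 0.061 ]
0.077 0.086 157 0.0822 [0.4704 0.2237] [0.4781 0.2211] [0.0429 0.0467]
0.099 0.108 95 0.1042 [0.4744 0.2238] [0.48   0.2211] [0.0298 0.0325]
0.122 0.14 91 0.1251 [0.4808 0.2204] [0.4821 0.2197] [0.0243 0.0228]
beaker [[0.459969 0.352286 0.03    ]]
bal ((480.2710876464844, 223.2896270751953), (156.20254516601562, 146.27252197265625), 17.603273391723633)
```

>>> {"method": "apply_moves", "body": {
  "increments": [
    {"rz": 0.0855, "claw": 1},
    {"rz": 0.0855, "claw": 1},
    {"rz": 0.0855, "claw": 1},
    {"x": 0.28, "y": -0.95, "claw": 1},
    {"x": 0.28, "y": -0.95, "claw": 1},
    {"x": 0.28, "y": -0.95, "claw": 1},
    {"x": 0.28, "y": -0.95, "claw": 1},
    {"x": 0.28, "y": -0.95, "claw": 1}
  ]
}}

```text
$.increments[0]: bad value
```

>>> {"method": "apply_moves", "body": {
  "increments": [
    {"x": 0, "y": 0, "z": 0, "rx": 0, "ry": 0, "rz": 0.0855, "claw": 1},
    {"x": 0, "y": 0, "z": 0, "rx": 0, "ry": 0, "rz": 0.0855, "claw": 1},
    {"x": 0, "y": 0, "z": 0, "rx": 0, "ry": 0, "rz": 0.0855, "claw": 1},
    {"x": 0.28, "y": -0.95, "z": 0, "rx": 0, "ry": 0, "rz": 0, "claw": 1},
    {"x": 0.28, "y": -0.95, "z": 0, "rx": 0, "ry": 0, "rz": 0, "claw": 1}
  ]
}}

```text
t: 0.6
position: [0.2614, -0.5175, 0.2306]
eef_rot: [[1.0, -0.002, -0.001], [-0.002, -1.0, 0.001], [-0.001, -0.001, -1.0]]
ft_force: [-0.1, -0.3, -1.4]
gripper_width: 0.0853
finger_force: 0.0
```

>>> {"method": "apply_moves", "body": {
  "increments": [
    {"x": 0.295, "y": -0.985, "z": 0, "rx": 0, "ry": 0, "rz": 0, "claw": 1},
    {"x": 0.295, "y": -0.985, "z": 0, "rx": 0, "ry": 0, "rz": 0, "claw": 1},
    {"x": 0.295, "y": -0.985, "z": 0, "rx": 0, "ry": 0, "rz": 0, "claw": 1},
    {"x": 0.295, "y": -0.985, "z": 0, "rx": 0, "ry": 0, "rz": 0, "claw": 1},
    {"x": 0.295, "y": -0.985, "z": 0, "rx": 0, "ry": 0, "rz": 0, "claw": 1},
    {"x": 0.295, "y": -0.985, "z": 0, "rx": 0, "ry": 0, "rz": 0, "claw": 1},
    {"x": 0.295, "y": -0.985, "z": 0, "rx": 0, "ry": 0, "rz": 0, "claw": 1},
    {"x": 0.295, "y": -0.985, "z": 0, "rx": 0, "ry": 0, "rz": 0, "claw": 1}
  ]
}}

```text
t: 1.4
position: [0.3326, -0.2803, 0.2311]
eef_rot: [[1.0, -0.0, -0.0], [-0.0, -1.0, 0.0], [-0.0, -0.0, -1.0]]
ft_force: [0.1, -0.5, 0.7]
gripper_width: 0.0856
finger_force: 0.0
```

>>> {"method": "apply_moves", "body": {
  "increments": [
    {"x": 0.295, "y": -0.985, "z": 0, "rx": 0, "ry": 0, "rz": 0, "claw": 1},
    {"x": 0.295, "y": -0.985, "z": 0, "rx": 0, "ry": 0, "rz": 0, "claw": 1},
    {"x": 0.295, "y": -0.985, "z": 0, "rx": 0, "ry": 0, "rz": 0, "claw": 1},
    {"x": 0.295, "y": -0.985, "z": 0, "rx": 0, "ry": 0, "rz": 0, "claw": 1},
    {"x": 0.295, "y": -0.985, "z": 0, "rx": 0, "ry": 0, "rz": 0, "claw": 1},
    {"x": 0.295, "y": -0.985, "z": 0, "rx": 0, "ry": 0, "rz": 0, "claw": 1},
    {"x": 0.295, "y": -0.985, "z": 0, "rx": 0, "ry": 0, "rz": 0, "claw": 1},
    {"x": 0.295, "y": -0.985, "z": 0, "rx": 0, "ry": 0, "rz": 0, "claw": 1}
  ]
}}

```text
t: 2.2
position: [0.4034, -0.044, 0.2312]
eef_rot: [[1.0, -0.0, -0.0], [-0.0, -1.0, -0.0], [-0.0, 0.0, -1.0]]
ft_force: [-0.1, -0.9, -0.3]
gripper_width: 0.0855
finger_force: 0.0
```

>>> {"method": "apply_moves", "body": {
  "increments": [
    {"x": 0.295, "y": -0.985, "z": 0, "rx": 0, "ry": 0, "rz": 0, "claw": 1},
    {"x": 0.295, "y": -0.985, "z": 0, "rx": 0, "ry": 0, "rz": 0, "claw": 1},
    {"x": 0.295, "y": -0.985, "z": 0, "rx": 0, "ry": 0, "rz": 0, "claw": 1},
    {"x": 0.295, "y": -0.985, "z": 0, "rx": 0, "ry": 0, "rz": 0, "claw": 1},
    {"x": 0.295, "y": -0.985, "z": 0, "rx": 0, "ry": 0, "rz": 0, "claw": 1},
    {"x": 0.295, "y": -0.985, "z": 0, "rx": 0, "ry": 0, "rz": 0, "claw": 1},
    {"x": 0.295, "y": -0.985, "z": 0, "rx": 0, "ry": 0, "rz": 0, "claw": 1}
  ]
}}

```text
t: 2.9
position: [0.4655, 0.1627, 0.231]
eef_rot: [[1.0, -0.0, -0.0], [-0.0, -1.0, -0.0], [-0.0, 0.0, -1.0]]
ft_force: [0.7, -0.6, 0.2]
gripper_width: 0.0855
finger_force: 0.0
```

Run:
```python
from h import *
from workcell import manip
s=manip.state(); print(s["position"],s["qpos"].round(1))
c=manip.camera("wrist"); cv2.imwrite("pics/w1.png",c["img"]); print(c["K"],c["T_tool_cam"])
np.savez("w1.npz",pos=s["position"],R=s["eef_rot"],**c)
```

```text
[0.46549831 0.16265084 0.23103988] [  -5.1   14.8  -24.9  106.5    7.1   60.2 -122.8]
[[309.70691629   0.         321.84485449]
 [  0.         309.70691629 198.24019714]
 [  0.           0.           1.        ]] [[ 4.14404292e-04 -9.62339197e-01 -2.71851241e-01  6.94420033e-02]
 [ 9.99999823e-01  5.14774431e-04 -2.97895989e-04  2.81383525e-04]
 [ 4.26619055e-04 -2.71851070e-01  9.62339241e-01 -1.43375532e-01]
 [ 0.00000000e+00  0.00000000e+00  0.00000000e+00  1.00000000e+00]]
```

View pics/w1.png

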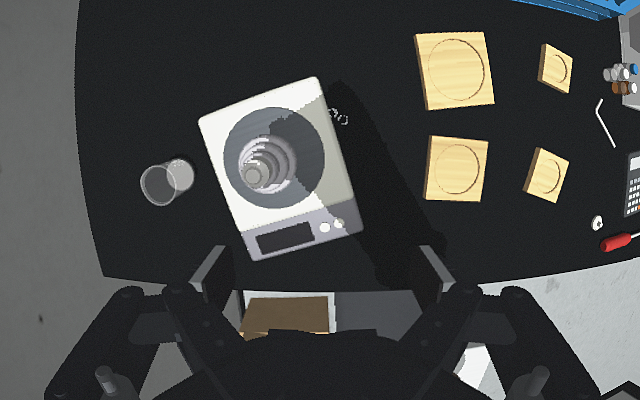

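The wrist view shows the knob at (253,174), the beaker at (168,182) and the blocks at (455,70), (457,168), (555,68) and (547,175). I'll cross-check these positions.

```bash
cat >> h.py <<'E'
def wray(c,px,z):
    px=np.atleast_2d(px).astype(float); K=c["K"]; d=(px-K[:2,2])/K[0,0]; r=np.linalg.norm(d,axis=1)[:,None]
    v=np.c_[d/r*np.sin(r),np.cos(r)]; T=c["T_tool_cam"]; R=c["R"]@T[:3,:3]; o=c["pos"]+c["R"]@T[:3,3]
    v=v@R.T; return o+v*((z-o[2])/v[:,2])[:,None]
E
python3 - <<'E'
from h import *
c=dict(np.load("w1.npz")); m=cv2.inRange(cv2.cvtColor(c["img"],cv2.COLOR_BGR2HSV),(12,50,120),(32,255,255))
for k in cv2.findContours(m,0,2)[0]:
    if cv2.contourArea(k)<700: continue
    p=wray(c,k[:,0],.012)[:,:2]; r=cv2.minAreaRect((p*1000).astype(np.float32)); print(np.round(r[0],1),np.round(r[1],1))
print("knob",wray(c,[253,174],.134)); g=c["img"][100:250,200:340]; cv2.imwrite("pics/w1c.png",cv2.resize(g,None,fx=4,fy=4))
E
```

```text
[ 466.1 -168.5] [67.7 67.4]
[470.5  -9.6] [81.7 81.2]
[ 624.  -173.6] [57.9 59.5]
[597.4  -3.3] [95.4 95.7]
knob [[0.48722523 0.21774873 0.134     ]]
```

View pics/w1c.png

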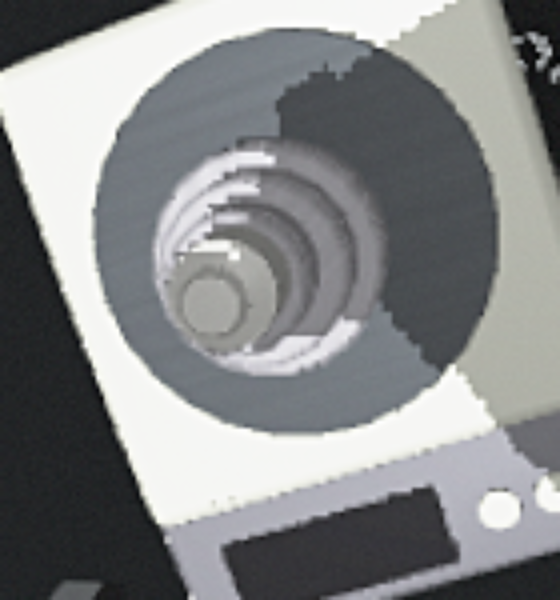

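>>> {"method": "apply_moves", "body": {
  "increments": [
    {"x": 0.317, "y": -0.945, "z": 0, "rx": 0, "ry": 0, "rz": 0, "claw": 1},
    {"x": 0.317, "y": -0.945, "z": 0, "rx": 0, "ry": 0, "rz": 0, "claw": 1},
    {"x": 0, "y": 0, "z": 0.8, "rx": 0, "ry": 0, "rz": 0, "claw": 1},
    {"x": 0, "y": 0, "z": 0.8, "rx": 0, "ry": 0, "rz": 0, "claw": 0.8},
    {"x": 0, "y": 0, "z": 0.8, "rx": 0, "ry": 0, "rz": 0, "claw": 0.6},
    {"x": 0, "y": 0, "z": 0.8, "rx": 0, "ry": 0, "rz": 0, "claw": 0.5},
    {"x": 0, "y": 0, "z": 0.73, "rx": 0, "ry": 0, "rz": 0, "claw": 0.5},
    {"x": 0, "y": 0, "z": 0, "rx": 0, "ry": 0, "rz": 0, "claw": 0.5}
  ]
}}

```text
t: 3.75
position: [0.4826, 0.2169, 0.1107]
eef_rot: [[1.0, -0.0, -0.005], [-0.0, -1.0, -0.003], [-0.005, 0.003, -1.0]]
ft_force: [0.3, -0.8, 0.1]
gripper_width: 0.0426
finger_force: 0.0
```

Run:
```python
from h import *
c=dict(np.load("w1.npz")); print(wray(c,[253,176.3],.134),wray(c,[267.5,164],.06),wray(c,[274,157.5],.038))
```

```text
[[0.48533554 0.21784422 0.134     ]] [[0.48295065 0.21879805 0.06      ]] [[0.48650552 0.21518994 0.038     ]]
```

>>> {"method": "apply_moves", "body": {
  "increments": [
    {"x": 0, "y": 0, "z": 0, "rx": 0, "ry": 0, "rz": 0, "claw": 0.3},
    {"x": 0, "y": 0, "z": 0, "rx": 0, "ry": 0, "rz": 0, "claw": 0.2},
    {"x": 0, "y": 0, "z": 0, "rx": 0, "ry": 0, "rz": 0, "claw": 0.1},
    {"x": 0, "y": 0, "z": 0, "rx": 0, "ry": 0, "rz": 0, "claw": 0},
    {"x": 0, "y": 0, "z": 0, "rx": 0, "ry": 0, "rz": 0, "claw": 0},
    {"x": 0, "y": 0, "z": 0, "rx": 0, "ry": 0, "rz": 0, "claw": 0}
  ]
}}

```text
t: 4.35
position: [0.4851, 0.2185, 0.1143]
eef_rot: [[1.0, -0.0, 0.002], [-0.0, -1.0, 0.0], [0.002, -0.0, -1.0]]
ft_force: [-1.1, -0.6, 7.2]
gripper_width: 0.022
finger_force: 59.2
```

>>> {"method": "apply_moves", "body": {
  "increments": [
    {"x": 0, "y": 0, "z": -0.3, "rx": 0, "ry": 0, "rz": 0, "claw": 0},
    {"x": 0, "y": 0, "z": -0.8, "rx": 0, "ry": 0, "rz": 0, "claw": 0},
    {"x": 0, "y": 0, "z": -0.8, "rx": 0, "ry": 0, "rz": 0, "claw": 0},
    {"x": 0.327, "y": 0.93, "z": 0, "rx": 0, "ry": 0, "rz": 0, "claw": 0},
    {"x": 0.327, "y": 0.93, "z": 0, "rx": 0, "ry": 0, "rz": 0, "claw": 0},
    {"x": 0.327, "y": 0.93, "z": 0, "rx": 0, "ry": 0, "rz": 0, "claw": 0},
    {"x": 0.327, "y": 0.93, "z": 0, "rx": 0, "ry": 0, "rz": 0, "claw": 0},
    {"x": 0.327, "y": 0.93, "z": 0, "rx": 0, "ry": 0, "rz": 0, "claw": 0}
  ]
}}

```text
t: 5.15
position: [0.5337, 0.0776, 0.171]
eef_rot: [[1.0, -0.0, 0.0], [-0.0, -1.0, 0.0], [0.0, -0.0, -1.0]]
ft_force: [0.4, -0.4, -1.7]
gripper_width: 0.022
finger_force: 59.0
```

>>> {"method": "apply_moves", "body": {
  "increments": [
    {"x": 0.327, "y": 0.93, "z": 0, "rx": 0, "ry": 0, "rz": 0, "claw": 0},
    {"x": 0.327, "y": 0.93, "z": 0, "rx": 0, "ry": 0, "rz": 0, "claw": 0},
    {"x": 0.327, "y": 0.93, "z": 0, "rx": 0, "ry": 0, "rz": 0, "claw": 0},
    {"x": 0.327, "y": 0.93, "z": 0, "rx": 0, "ry": 0, "rz": 0, "claw": 0},
    {"x": 0.327, "y": 0.93, "z": 0, "rx": 0, "ry": 0, "rz": 0, "claw": 0},
    {"x": 0.327, "y": 0.93, "z": 0, "rx": 0, "ry": 0, "rz": 0, "claw": 0},
    {"x": 0.327, "y": 0.93, "z": 0, "rx": 0, "ry": 0, "rz": 0, "claw": 0}
  ]
}}

```text
t: 5.85
position: [0.6023, -0.1177, 0.1709]
eef_rot: [[1.0, -0.0, 0.0], [-0.0, -1.0, 0.0], [0.0, -0.0, -1.0]]
ft_force: [0.7, 0.5, -0.3]
gripper_width: 0.0218
finger_force: 59.0
```

Run:
```python
from h import *
from workcell import manip
s=manip.state(); print(s["position"],s["qpos"].round(1),s["gripper_width"])
c=manip.camera("wrist"); cv2.imwrite("pics/w2.png",c["img"])
c=dict(c,pos=s["position"],R=s["eef_rot"]); np.savez("w2.npz",**c)
m=cv2.inRange(cv2.cvtColor(c["img"],cv2.COLOR_BGR2HSV),(12,50,120),(32,255,255))
for k in cv2.findContours(m,0,2)[0]:
    if cv2.contourArea(k)<700: continue
    p=wray(c,k[:,0],.012)[:,:2]; r=cv2.minAreaRect((p*1000).astype(np.float32)); print(np.round(r[0],1),np.round(r[1],1))
```

```text
[ 0.6023213  -0.11766834  0.17092607] [ 19.1  28.4 -18.9  94.8  10.4  58.5 -93.1] 0.02180073745729135
[498.2 -10.3] [29.  82.1]
[597.1  -3.7] [95.9 97.3]
[ 624.8 -173.4] [57.6 57.5]
```

View pics/w2.png

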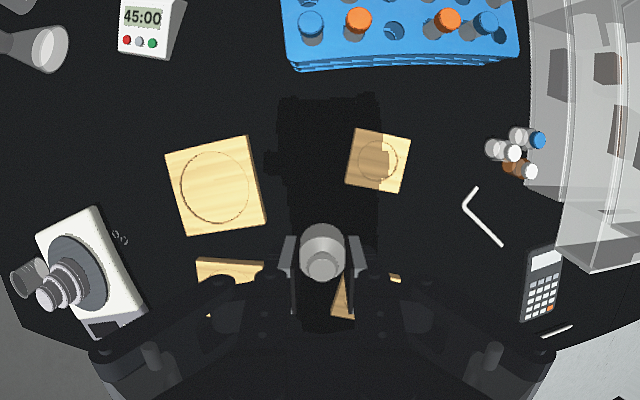

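The knob is held upright at (322,260), and its block is visible at (378,160).

>>> {"method": "apply_moves", "body": {
  "increments": [
    {"x": 0.36, "y": 0.92, "z": 0, "rx": 0, "ry": 0, "rz": 0, "claw": 0},
    {"x": 0.36, "y": 0.92, "z": 0, "rx": 0, "ry": 0, "rz": 0, "claw": 0},
    {"x": 0, "y": 0, "z": 0.95, "rx": 0, "ry": 0, "rz": 0, "claw": 0},
    {"x": 0, "y": 0, "z": 0.95, "rx": 0, "ry": 0, "rz": 0, "claw": 0},
    {"x": 0, "y": 0, "z": 0.95, "rx": 0, "ry": 0, "rz": 0, "claw": 0},
    {"x": 0, "y": 0, "z": 0.95, "rx": 0, "ry": 0, "rz": 0, "claw": 0},
    {"x": 0, "y": 0, "z": 0.6, "rx": 0, "ry": 0, "rz": 0, "claw": 0},
    {"x": 0, "y": 0, "z": 0, "rx": 0, "ry": 0, "rz": 0, "claw": 0}
  ]
}}

```text
t: 6.7
position: [0.6216, -0.1712, 0.036]
eef_rot: [[1.0, -0.0, -0.005], [-0.0, -1.0, 0.001], [-0.005, -0.001, -1.0]]
ft_force: [-0.5, -0.3, -1.2]
gripper_width: 0.0216
finger_force: 59.0
```

>>> {"method": "apply_moves", "body": {
  "increments": [
    {"x": 0, "y": 0, "z": 0, "rx": 0, "ry": 0, "rz": 0, "claw": 0},
    {"x": 0, "y": 0, "z": 0.2, "rx": 0, "ry": 0, "rz": 0, "claw": 0},
    {"x": 0, "y": 0, "z": 0.2, "rx": 0, "ry": 0, "rz": 0, "claw": 0},
    {"x": 0, "y": 0, "z": 0.05, "rx": 0, "ry": 0, "rz": 0, "claw": 0},
    {"x": 0, "y": 0, "z": 0, "rx": 0, "ry": 0, "rz": 0, "claw": 0},
    {"x": 0, "y": 0, "z": 0, "rx": 0, "ry": 0, "rz": 0, "claw": 0}
  ]
}}

```text
t: 7.3
position: [0.6239, -0.1718, 0.0251]
eef_rot: [[1.0, -0.0, 0.0], [-0.0, -1.0, -0.0], [0.0, 0.0, -1.0]]
ft_force: [0.5, 0.3, -1.3]
gripper_width: 0.0219
finger_force: 59.0
```

>>> {"method": "apply_moves", "body": {
  "increments": [
    {"x": 0, "y": 0.03, "z": 0.09, "rx": 0, "ry": 0, "rz": 0, "claw": 0},
    {"x": 0, "y": 0, "z": 0.09, "rx": 0, "ry": 0, "rz": 0, "claw": 0},
    {"x": 0, "y": 0, "z": 0, "rx": 0, "ry": 0, "rz": 0, "claw": 0},
    {"x": 0, "y": 0, "z": 0, "rx": 0, "ry": 0, "rz": 0, "claw": 0}
  ]
}}

```text
t: 7.7
position: [0.6237, -0.1727, 0.0194]
eef_rot: [[1.0, -0.0, -0.0], [-0.0, -1.0, 0.0], [-0.0, -0.0, -1.0]]
ft_force: [-0.0, -0.0, -0.1]
gripper_width: 0.0217
finger_force: 59.0
```

>>> {"method": "apply_moves", "body": {
  "increments": [
    {"x": 0, "y": 0, "z": 0, "rx": 0, "ry": 0, "rz": 0, "claw": 0.3},
    {"x": 0, "y": 0, "z": 0, "rx": 0, "ry": 0, "rz": 0, "claw": 0.4},
    {"x": 0, "y": 0, "z": 0, "rx": 0, "ry": 0, "rz": 0, "claw": 0.5},
    {"x": 0, "y": 0, "z": -0.3, "rx": 0, "ry": 0, "rz": 0, "claw": 0.6},
    {"x": 0, "y": 0, "z": -0.9, "rx": 0, "ry": 0, "rz": 0, "claw": 0.6},
    {"x": 0, "y": 0, "z": -1, "rx": 0, "ry": 0, "rz": 0, "claw": 0.6},
    {"x": 0, "y": 0, "z": -1, "rx": 0, "ry": 0, "rz": 0, "claw": 0.6},
    {"x": 0, "y": 0, "z": -1, "rx": 0, "ry": 0, "rz": 0, "claw": 0.6}
  ]
}}

```text
t: 8.5
position: [0.6237, -0.1725, 0.1475]
eef_rot: [[1.0, -0.0, 0.001], [-0.0, -1.0, -0.0], [0.001, 0.0, -1.0]]
ft_force: [0.4, -0.0, -0.1]
gripper_width: 0.051
finger_force: 0.0
```

>>> {"method": "apply_moves", "body": {
  "increments": [
    {"x": -0.337, "y": -0.933, "z": 0, "rx": 0, "ry": 0, "rz": 0, "claw": 0.6},
    {"x": -0.337, "y": -0.933, "z": 0, "rx": 0, "ry": 0, "rz": 0, "claw": 0.6},
    {"x": -0.337, "y": -0.933, "z": 0, "rx": 0, "ry": 0, "rz": 0, "claw": 0.6},
    {"x": -0.337, "y": -0.933, "z": 0, "rx": 0, "ry": 0, "rz": 0, "claw": 0.6},
    {"x": -0.337, "y": -0.933, "z": 0, "rx": 0, "ry": 0, "rz": 0, "claw": 0.6},
    {"x": -0.337, "y": -0.933, "z": 0, "rx": 0, "ry": 0, "rz": 0, "claw": 0.6},
    {"x": -0.337, "y": -0.933, "z": 0, "rx": 0, "ry": 0, "rz": 0, "claw": 0.6}
  ]
}}

```text
t: 9.2
position: [0.5527, 0.0244, 0.1464]
eef_rot: [[1.0, -0.0, 0.001], [-0.0, -1.0, -0.0], [0.001, 0.0, -1.0]]
ft_force: [0.2, 0.4, -0.2]
gripper_width: 0.0515
finger_force: 0.0
```

Run:
```python
from h import *
from workcell import manip
s=manip.state(); print(s["position"],s["qpos"].round(1))
c=manip.camera("wrist"); cv2.imwrite("pics/w3.png",c["img"])
np.savez("w3.npz",**dict(c,pos=s["position"],R=s["eef_rot"]))
```

```text
[0.55266121 0.02442315 0.14636695] [   7.2   25.   -20.7  104.9   10.9   52.  -108.4]
```

View pics/w3.png

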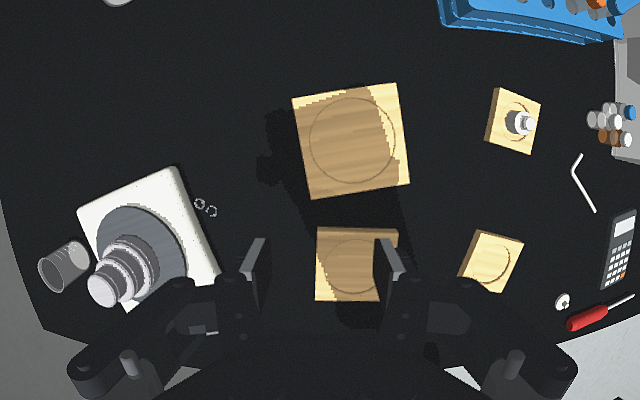

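The knob weight stands in its recess at (520,122), and three discs remain on the pan.

>>> {"method": "apply_moves", "body": {
  "increments": [
    {"x": -0.327, "y": -0.922, "z": 0, "rx": 0, "ry": 0, "rz": 0, "claw": 0.6},
    {"x": -0.327, "y": -0.922, "z": 0, "rx": 0, "ry": 0, "rz": 0, "claw": 0.6},
    {"x": -0.327, "y": -0.922, "z": 0, "rx": 0, "ry": 0, "rz": 0, "claw": 0.6},
    {"x": -0.327, "y": -0.922, "z": 0, "rx": 0, "ry": 0, "rz": 0, "claw": 0.6},
    {"x": -0.327, "y": -0.922, "z": 0, "rx": 0, "ry": 0, "rz": 0, "claw": 0.6},
    {"x": -0.327, "y": -0.922, "z": 0, "rx": 0, "ry": 0, "rz": 0, "claw": 0.6},
    {"x": -0.327, "y": -0.922, "z": 0, "rx": 0, "ry": 0, "rz": 0, "claw": 0.6},
    {"x": 0, "y": 0, "z": 0, "rx": 0, "ry": 0, "rz": 0, "claw": 0.6}
  ]
}}

```text
t: 10.05
position: [0.4827, 0.2217, 0.1466]
eef_rot: [[1.0, 0.006, 0.001], [0.006, -1.0, 0.003], [0.001, -0.003, -1.0]]
ft_force: [0.2, -0.5, 0.1]
gripper_width: 0.0515
finger_force: 0.0
```

>>> {"method": "apply_moves", "body": {
  "increments": [
    {"x": 0, "y": 0, "z": 0, "rx": 0, "ry": 0, "rz": 0, "claw": 0.6},
    {"x": 0, "y": 0, "z": 0.6, "rx": 0, "ry": 0, "rz": 0, "claw": 0.6},
    {"x": 0, "y": 0, "z": 0.6, "rx": 0, "ry": 0, "rz": 0, "claw": 0.6},
    {"x": 0, "y": 0, "z": 0.3, "rx": 0, "ry": 0, "rz": 0, "claw": 0.6},
    {"x": 0, "y": 0, "z": 0, "rx": 0, "ry": 0, "rz": 0, "claw": 0.6},
    {"x": 0, "y": 0, "z": 0, "rx": 0, "ry": 0, "rz": 0, "claw": 0.6}
  ]
}}

```text
t: 10.65
position: [0.4848, 0.2165, 0.1009]
eef_rot: [[1.0, -0.001, 0.0], [-0.001, -1.0, -0.0], [0.0, 0.0, -1.0]]
ft_force: [0.7, 0.7, 0.0]
gripper_width: 0.0516
finger_force: 0.0
```

>>> {"method": "apply_moves", "body": {
  "increments": [
    {"x": 0, "y": -0.05, "z": 0.2, "rx": 0, "ry": 0, "rz": 0, "claw": 0.6},
    {"x": 0, "y": 0, "z": 0.19, "rx": 0, "ry": 0, "rz": 0, "claw": 0.6},
    {"x": 0, "y": 0, "z": 0, "rx": 0, "ry": 0, "rz": 0, "claw": 0.5},
    {"x": 0, "y": 0, "z": 0, "rx": 0, "ry": 0, "rz": 0, "claw": 0.4},
    {"x": 0, "y": 0, "z": 0, "rx": 0, "ry": 0, "rz": 0, "claw": 0.35},
    {"x": 0, "y": 0, "z": 0, "rx": 0, "ry": 0, "rz": 0, "claw": 0.2},
    {"x": 0, "y": 0, "z": 0, "rx": 0, "ry": 0, "rz": 0, "claw": 0.2},
    {"x": 0, "y": 0, "z": 0, "rx": 0, "ry": 0, "rz": 0, "claw": 0.2}
  ]
}}

```text
t: 11.45
position: [0.4844, 0.2186, 0.0891]
eef_rot: [[1.0, -0.0, 0.0], [-0.0, -1.0, 0.0], [0.0, -0.0, -1.0]]
ft_force: [-2.5, -1.1, 5.8]
gripper_width: 0.0319
finger_force: 59.3
```

>>> {"method": "apply_moves", "body": {
  "increments": [
    {"x": 0, "y": 0, "z": -0.2, "rx": 0, "ry": 0, "rz": 0, "claw": 0.2},
    {"x": 0, "y": 0, "z": -0.7, "rx": 0, "ry": 0, "rz": 0, "claw": 0.2},
    {"x": 0, "y": 0, "z": -0.8, "rx": 0, "ry": 0, "rz": 0, "claw": 0.2},
    {"x": 0, "y": 0.5, "z": 0, "rx": 0, "ry": 0, "rz": 0, "claw": 0.2},
    {"x": 0, "y": 0.95, "z": 0, "rx": 0, "ry": 0, "rz": 0, "claw": 0.2},
    {"x": -0.06, "y": 0.95, "z": 0, "rx": 0, "ry": 0, "rz": 0, "claw": 0.2},
    {"x": -0.06, "y": 0.95, "z": 0, "rx": 0, "ry": 0, "rz": 0, "claw": 0.2},
    {"x": -0.06, "y": 0.95, "z": 0, "rx": 0, "ry": 0, "rz": 0, "claw": 0.2}
  ]
}}

```text
t: 12.25
position: [0.4782, 0.0872, 0.1391]
eef_rot: [[1.0, -0.001, -0.001], [-0.001, -1.0, -0.001], [-0.001, 0.001, -1.0]]
ft_force: [-0.3, -0.6, -1.7]
gripper_width: 0.0316
finger_force: 59.7
```

>>> {"method": "apply_moves", "body": {
  "increments": [
    {"x": -0.06, "y": 0.95, "z": 0, "rx": 0, "ry": 0, "rz": 0, "claw": 0.2},
    {"x": -0.06, "y": 0.95, "z": 0, "rx": 0, "ry": 0, "rz": 0, "claw": 0.2},
    {"x": -0.06, "y": 0.95, "z": 0, "rx": 0, "ry": 0, "rz": 0, "claw": 0.2},
    {"x": -0.06, "y": 0.95, "z": 0, "rx": 0, "ry": 0, "rz": 0, "claw": 0.2},
    {"x": -0.06, "y": 0.95, "z": 0, "rx": 0, "ry": 0, "rz": 0, "claw": 0.2},
    {"x": -0.06, "y": 0.95, "z": 0, "rx": 0, "ry": 0, "rz": 0, "claw": 0.2},
    {"x": -0.06, "y": 0.95, "z": 0, "rx": 0, "ry": 0, "rz": 0, "claw": 0.2},
    {"x": 0, "y": 0, "z": 0, "rx": 0, "ry": 0, "rz": 0, "claw": 0.2}
  ]
}}

```text
t: 13.05
position: [0.4648, -0.1152, 0.139]
eef_rot: [[1.0, -0.007, -0.002], [-0.007, -1.0, -0.002], [-0.002, 0.002, -1.0]]
ft_force: [-0.3, -0.8, -1.6]
gripper_width: 0.0317
finger_force: 59.7
```

>>> {"method": "apply_moves", "body": {
  "increments": [
    {"x": 0, "y": 0.9, "z": 0, "rx": 0, "ry": 0, "rz": 0, "claw": 0.2},
    {"x": 0, "y": 0.86, "z": 0, "rx": 0, "ry": 0, "rz": 0, "claw": 0.2},
    {"x": 0, "y": 0, "z": 0.6, "rx": 0, "ry": 0, "rz": 0, "claw": 0.2},
    {"x": 0, "y": 0, "z": 0.9, "rx": 0, "ry": 0, "rz": 0, "claw": 0.2},
    {"x": 0, "y": 0, "z": 0.9, "rx": 0, "ry": 0, "rz": 0, "claw": 0.2},
    {"x": 0, "y": 0, "z": 0.7, "rx": 0, "ry": 0, "rz": 0, "claw": 0.2},
    {"x": 0, "y": 0, "z": 0.3, "rx": 0, "ry": 0, "rz": 0, "claw": 0.2},
    {"x": 0, "y": 0, "z": 0, "rx": 0, "ry": 0, "rz": 0, "claw": 0.2}
  ]
}}

```text
t: 13.85
position: [0.4652, -0.1625, 0.0367]
eef_rot: [[1.0, 0.0, -0.003], [0.0, -1.0, 0.001], [-0.003, -0.001, -1.0]]
ft_force: [-0.5, -0.0, -0.9]
gripper_width: 0.0315
finger_force: 59.8
```

>>> {"method": "apply_moves", "body": {
  "increments": [
    {"x": 0, "y": 0, "z": 0, "rx": 0, "ry": 0, "rz": 0, "claw": 0.2},
    {"x": 0, "y": 0, "z": 0, "rx": 0, "ry": 0, "rz": 0, "claw": 0.2}
  ]
}}

```text
t: 14.05
position: [0.467, -0.163, 0.0388]
eef_rot: [[1.0, -0.0, 0.002], [-0.0, -1.0, -0.001], [0.002, 0.001, -1.0]]
ft_force: [-0.2, -0.1, -2.7]
gripper_width: 0.0316
finger_force: 59.8
```

>>> {"method": "apply_moves", "body": {
  "increments": [
    {"x": -0.04, "y": 0.15, "z": 0, "rx": 0, "ry": 0, "rz": 0, "claw": 0.2},
    {"x": 0, "y": 0, "z": 0.2, "rx": 0, "ry": 0, "rz": 0, "claw": 0.2},
    {"x": 0, "y": 0, "z": 0.2, "rx": 0, "ry": 0, "rz": 0, "claw": 0.2},
    {"x": 0, "y": 0, "z": 0.2, "rx": 0, "ry": 0, "rz": 0, "claw": 0.2},
    {"x": 0, "y": 0, "z": 0.1, "rx": 0, "ry": 0, "rz": 0, "claw": 0.2},
    {"x": 0, "y": 0, "z": 0.05, "rx": 0, "ry": 0, "rz": 0, "claw": 0.2},
    {"x": 0, "y": 0, "z": 0, "rx": 0, "ry": 0, "rz": 0, "claw": 0.2},
    {"x": 0, "y": 0, "z": 0, "rx": 0, "ry": 0, "rz": 0, "claw": 0.2}
  ]
}}

```text
t: 14.85
position: [0.4652, -0.1672, 0.0153]
eef_rot: [[1.0, -0.0, 0.0], [-0.0, -1.0, 0.0], [0.0, -0.0, -1.0]]
ft_force: [0.4, -0.3, -1.8]
gripper_width: 0.0316
finger_force: 59.9
```

>>> {"method": "apply_moves", "body": {
  "increments": [
    {"x": 0, "y": 0, "z": 0, "rx": 0, "ry": 0, "rz": 0, "claw": 0.4},
    {"x": 0, "y": 0, "z": 0, "rx": 0, "ry": 0, "rz": 0, "claw": 0.5},
    {"x": 0, "y": 0, "z": 0, "rx": 0, "ry": 0, "rz": 0, "claw": 0.6},
    {"x": 0, "y": 0, "z": -0.3, "rx": 0, "ry": 0, "rz": 0, "claw": 0.6},
    {"x": 0, "y": 0, "z": -0.9, "rx": 0, "ry": 0, "rz": 0, "claw": 0.75},
    {"x": 0, "y": 0, "z": -1, "rx": 0, "ry": 0, "rz": 0, "claw": 0.75},
    {"x": 0, "y": 0, "z": -1, "rx": 0, "ry": 0, "rz": 0, "claw": 0.75},
    {"x": 0, "y": 0, "z": -0.5, "rx": 0, "ry": 0, "rz": 0, "claw": 0.75}
  ]
}}

```text
t: 15.65
position: [0.4662, -0.1675, 0.1294]
eef_rot: [[1.0, -0.0, 0.003], [-0.0, -1.0, -0.001], [0.003, 0.001, -1.0]]
ft_force: [0.5, -1.2, -0.6]
gripper_width: 0.0639
finger_force: 0.0
```

>>> {"method": "apply_moves", "body": {
  "increments": [
    {"x": 0.05, "y": -0.95, "z": 0, "rx": 0, "ry": 0, "rz": 0, "claw": 0.75},
    {"x": 0.05, "y": -0.95, "z": 0, "rx": 0, "ry": 0, "rz": 0, "claw": 0.75},
    {"x": 0.05, "y": -0.95, "z": 0, "rx": 0, "ry": 0, "rz": 0, "claw": 0.75},
    {"x": 0.05, "y": -0.95, "z": 0, "rx": 0, "ry": 0, "rz": 0, "claw": 0.75},
    {"x": 0.05, "y": -0.95, "z": 0, "rx": 0, "ry": 0, "rz": 0, "claw": 0.75},
    {"x": 0.05, "y": -0.95, "z": 0, "rx": 0, "ry": 0, "rz": 0, "claw": 0.75},
    {"x": 0.05, "y": -0.95, "z": 0, "rx": 0, "ry": 0, "rz": 0, "claw": 0.75},
    {"x": 0.05, "y": -0.95, "z": 0, "rx": 0, "ry": 0, "rz": 0, "claw": 0.75}
  ]
}}

```text
t: 16.45
position: [0.4771, 0.0618, 0.1271]
eef_rot: [[1.0, -0.0, 0.001], [-0.0, -1.0, -0.0], [0.001, 0.0, -1.0]]
ft_force: [0.5, -0.3, -0.1]
gripper_width: 0.064
finger_force: 0.0
```

Run:
```python
from h import *
from workcell import manip
s=manip.state(); print(s["position"],s["qpos"].round(1))
c=manip.camera("wrist"); cv2.imwrite("pics/w4.png",c["img"])
np.savez("w4.npz",**dict(c,pos=s["position"],R=s["eef_rot"]))
```

```text
[0.47713419 0.06178922 0.12706216] [   3.5   20.6  -21.8  115.6   10.5   45.6 -114.4]
```

View pics/w4.png

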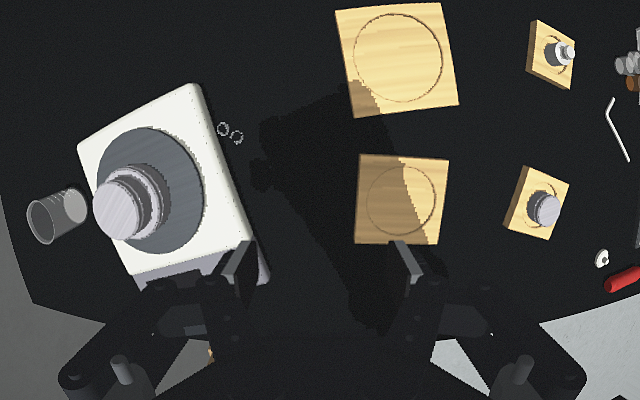

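The small disc sits in its recess at (543,207), and the medium disc is on top of the stack at (117,208). I'll compute the medium disc and medium recess positions.

Run:
```python
from h import *
c=dict(np.load("w4.npz")); 
print(wray(c,[[117,208]],.082),wray(c,[[400,199.5],[398,56]],.012))
```

```text
[[0.48569694 0.21569776 0.082     ]] [[ 0.47251029 -0.0077418   0.012     ]
 [ 0.59719607 -0.00205349  0.012     ]]
```

>>> {"method": "apply_moves", "body": {
  "increments": [
    {"x": 0.04, "y": -0.95, "z": 0, "rx": 0, "ry": 0, "rz": 0, "claw": 0.75},
    {"x": 0.04, "y": -0.95, "z": 0, "rx": 0, "ry": 0, "rz": 0, "claw": 0.75},
    {"x": 0.04, "y": -0.95, "z": 0, "rx": 0, "ry": 0, "rz": 0, "claw": 0.75},
    {"x": 0.04, "y": -0.95, "z": 0, "rx": 0, "ry": 0, "rz": 0, "claw": 0.75},
    {"x": 0.04, "y": -0.95, "z": 0, "rx": 0, "ry": 0, "rz": 0, "claw": 0.75},
    {"x": 0, "y": -0.3, "z": 0, "rx": 0, "ry": 0, "rz": 0, "claw": 0.75},
    {"x": 0, "y": 0, "z": 0, "rx": 0, "ry": 0, "rz": 0, "claw": 0.75},
    {"x": 0, "y": 0, "z": 0, "rx": 0, "ry": 0, "rz": 0, "claw": 0.75}
  ]
}}

```text
t: 17.3
position: [0.4831, 0.2108, 0.1263]
eef_rot: [[1.0, -0.001, -0.0], [-0.001, -1.0, -0.001], [-0.0, 0.001, -1.0]]
ft_force: [0.7, -0.6, 0.1]
gripper_width: 0.0643
finger_force: 0.0
```

>>> {"method": "apply_moves", "body": {
  "increments": [
    {"x": 0.05, "y": -0.22, "z": 0, "rx": 0, "ry": 0, "rz": 0, "claw": 0.75},
    {"x": 0, "y": 0, "z": 0.5, "rx": 0, "ry": 0, "rz": 0, "claw": 0.75},
    {"x": 0, "y": 0, "z": 0.5, "rx": 0, "ry": 0, "rz": 0, "claw": 0.75},
    {"x": 0, "y": 0, "z": 0.4, "rx": 0, "ry": 0, "rz": 0, "claw": 0.75},
    {"x": 0, "y": 0, "z": 0.25, "rx": 0, "ry": 0, "rz": 0, "claw": 0.75},
    {"x": 0, "y": 0, "z": 0, "rx": 0, "ry": 0, "rz": 0, "claw": 0.75},
    {"x": 0, "y": 0, "z": 0, "rx": 0, "ry": 0, "rz": 0, "claw": 0.75}
  ]
}}

```text
t: 18.0
position: [0.4848, 0.2187, 0.077]
eef_rot: [[1.0, -0.0, -0.0], [-0.0, -1.0, -0.0], [-0.0, 0.0, -1.0]]
ft_force: [0.5, 0.5, 0.3]
gripper_width: 0.064
finger_force: 0.0
```

>>> {"method": "apply_moves", "body": {
  "increments": [
    {"x": 0, "y": 0, "z": 0.19, "rx": 0, "ry": 0, "rz": 0, "claw": 0.75},
    {"x": 0, "y": 0, "z": 0.19, "rx": 0, "ry": 0, "rz": 0, "claw": 0.75},
    {"x": 0, "y": 0, "z": 0, "rx": 0, "ry": 0, "rz": 0, "claw": 0.65},
    {"x": 0, "y": 0, "z": 0, "rx": 0, "ry": 0, "rz": 0, "claw": 0.58},
    {"x": 0, "y": 0, "z": 0, "rx": 0, "ry": 0, "rz": 0, "claw": 0.5},
    {"x": 0, "y": 0, "z": 0, "rx": 0, "ry": 0, "rz": 0, "claw": 0.35},
    {"x": 0, "y": 0, "z": 0, "rx": 0, "ry": 0, "rz": 0, "claw": 0.35},
    {"x": 0, "y": 0, "z": 0, "rx": 0, "ry": 0, "rz": 0, "claw": 0.35}
  ]
}}

```text
t: 18.8
position: [0.4848, 0.2191, 0.0659]
eef_rot: [[1.0, 0.0, 0.001], [0.0, -1.0, 0.0], [0.001, -0.0, -1.0]]
ft_force: [-1.3, 0.6, 5.1]
gripper_width: 0.046
finger_force: 60.9
```

>>> {"method": "apply_moves", "body": {
  "increments": [
    {"x": 0, "y": 0, "z": -0.2, "rx": 0, "ry": 0, "rz": 0, "claw": 0.35},
    {"x": 0, "y": 0, "z": -0.7, "rx": 0, "ry": 0, "rz": 0, "claw": 0.35},
    {"x": 0, "y": 0, "z": -0.8, "rx": 0, "ry": 0, "rz": 0, "claw": 0.35},
    {"x": 0, "y": 0.5, "z": 0, "rx": 0, "ry": 0, "rz": 0, "claw": 0.35},
    {"x": -0.07, "y": 0.9, "z": 0, "rx": 0, "ry": 0, "rz": 0, "claw": 0.35},
    {"x": -0.07, "y": 0.95, "z": 0, "rx": 0, "ry": 0, "rz": 0, "claw": 0.35},
    {"x": -0.07, "y": 0.95, "z": 0, "rx": 0, "ry": 0, "rz": 0, "claw": 0.35},
    {"x": -0.07, "y": 0.95, "z": 0, "rx": 0, "ry": 0, "rz": 0, "claw": 0.35}
  ]
}}

```text
t: 19.6
position: [0.4752, 0.0887, 0.1155]
eef_rot: [[1.0, -0.001, -0.001], [-0.001, -1.0, -0.001], [-0.001, 0.001, -1.0]]
ft_force: [0.5, -0.1, -3.0]
gripper_width: 0.0456
finger_force: 62.3
```

>>> {"method": "apply_moves", "body": {
  "increments": [
    {"x": -0.07, "y": 0.95, "z": 0, "rx": 0, "ry": 0, "rz": 0, "claw": 0.35},
    {"x": -0.07, "y": 0.95, "z": 0, "rx": 0, "ry": 0, "rz": 0, "claw": 0.35},
    {"x": -0.05, "y": 0.95, "z": 0, "rx": 0, "ry": 0, "rz": 0, "claw": 0.35},
    {"x": 0, "y": 0.5, "z": 0, "rx": 0, "ry": 0, "rz": 0, "claw": 0.35},
    {"x": 0, "y": 0, "z": 0, "rx": 0, "ry": 0, "rz": 0, "claw": 0.35},
    {"x": 0, "y": 0, "z": 0, "rx": 0, "ry": 0, "rz": 0, "claw": 0.35}
  ]
}}

```text
t: 20.2
position: [0.4698, -0.0099, 0.1158]
eef_rot: [[1.0, -0.002, -0.001], [-0.002, -1.0, -0.0], [-0.001, 0.0, -1.0]]
ft_force: [0.5, 0.2, -3.8]
gripper_width: 0.0458
finger_force: 62.3
```

>>> {"method": "apply_moves", "body": {
  "increments": [
    {"x": 0.02, "y": -0.04, "z": 0.4, "rx": 0, "ry": 0, "rz": 0, "claw": 0.35},
    {"x": 0, "y": 0, "z": 0.7, "rx": 0, "ry": 0, "rz": 0, "claw": 0.35},
    {"x": 0, "y": 0, "z": 0.7, "rx": 0, "ry": 0, "rz": 0, "claw": 0.35},
    {"x": 0, "y": 0, "z": 0.5, "rx": 0, "ry": 0, "rz": 0, "claw": 0.35},
    {"x": 0, "y": 0, "z": 0.3, "rx": 0, "ry": 0, "rz": 0, "claw": 0.35},
    {"x": 0, "y": 0, "z": 0, "rx": 0, "ry": 0, "rz": 0, "claw": 0.35},
    {"x": 0, "y": 0, "z": 0, "rx": 0, "ry": 0, "rz": 0, "claw": 0.35}
  ]
}}

```text
t: 20.9
position: [0.4712, -0.0075, 0.0384]
eef_rot: [[1.0, 0.001, -0.0], [0.001, -1.0, 0.0], [-0.0, -0.0, -1.0]]
ft_force: [0.4, 0.1, -2.9]
gripper_width: 0.0453
finger_force: 62.3
```

>>> {"method": "apply_moves", "body": {
  "increments": [
    {"x": 0, "y": 0.04, "z": 0.2, "rx": 0, "ry": 0, "rz": 0, "claw": 0.35},
    {"x": 0, "y": 0, "z": 0.2, "rx": 0, "ry": 0, "rz": 0, "claw": 0.35},
    {"x": 0, "y": 0, "z": 0.2, "rx": 0, "ry": 0, "rz": 0, "claw": 0.35},
    {"x": 0, "y": 0, "z": 0.1, "rx": 0, "ry": 0, "rz": 0, "claw": 0.35},
    {"x": 0, "y": 0, "z": 0.08, "rx": 0, "ry": 0, "rz": 0, "claw": 0.35},
    {"x": 0, "y": 0, "z": 0, "rx": 0, "ry": 0, "rz": 0, "claw": 0.35},
    {"x": 0, "y": 0, "z": 0, "rx": 0, "ry": 0, "rz": 0, "claw": 0.35}
  ]
}}

```text
t: 21.6
position: [0.4712, -0.0092, 0.015]
eef_rot: [[1.0, -0.0, 0.0], [-0.0, -1.0, 0.0], [0.0, -0.0, -1.0]]
ft_force: [-0.5, -0.6, -3.7]
gripper_width: 0.0457
finger_force: 62.3
```

>>> {"method": "apply_moves", "body": {
  "increments": [
    {"x": 0, "y": 0, "z": 0.03, "rx": 0, "ry": 0, "rz": 0, "claw": 0.35},
    {"x": 0, "y": 0, "z": 0, "rx": 0, "ry": 0, "rz": 0, "claw": 0.5},
    {"x": 0, "y": 0, "z": 0, "rx": 0, "ry": 0, "rz": 0, "claw": 0.65},
    {"x": 0, "y": 0, "z": 0, "rx": 0, "ry": 0, "rz": 0, "claw": 0.7},
    {"x": 0, "y": 0, "z": -0.4, "rx": 0, "ry": 0, "rz": 0, "claw": 0.75},
    {"x": 0, "y": 0, "z": -0.9, "rx": 0, "ry": 0, "rz": 0, "claw": 1},
    {"x": 0, "y": 0, "z": -1, "rx": 0, "ry": 0, "rz": 0, "claw": 1},
    {"x": 0, "y": 0, "z": -0.9, "rx": 0, "ry": 0, "rz": 0, "claw": 1}
  ]
}}

```text
t: 22.4
position: [0.4712, -0.0091, 0.1123]
eef_rot: [[1.0, 0.0, 0.001], [0.0, -1.0, 0.0], [0.001, -0.0, -1.0]]
ft_force: [0.8, -0.4, -1.4]
gripper_width: 0.0853
finger_force: 0.0
```

>>> {"method": "apply_moves", "body": {
  "increments": [
    {"x": 0.06, "y": -0.5, "z": 0, "rx": 0, "ry": 0, "rz": 0, "claw": 1},
    {"x": 0.05, "y": -0.95, "z": 0, "rx": 0, "ry": 0, "rz": 0, "claw": 1},
    {"x": 0.05, "y": -0.95, "z": 0, "rx": 0, "ry": 0, "rz": 0, "claw": 1},
    {"x": 0.05, "y": -0.95, "z": 0, "rx": 0, "ry": 0, "rz": 0, "claw": 1}
  ]
}}

```text
t: 22.8
position: [0.4777, 0.0922, 0.1113]
eef_rot: [[1.0, -0.001, 0.001], [-0.001, -1.0, 0.0], [0.001, -0.0, -1.0]]
ft_force: [0.9, 0.8, -0.9]
gripper_width: 0.0853
finger_force: 0.0
```

Run:
```python
from h import *
from workcell import manip
s=manip.state(); print(s["position"],s["qpos"].round(1),s["ft_force"])
c=manip.camera("wrist"); cv2.imwrite("pics/w5.png",c["img"])
np.savez("w5.npz",**dict(c,pos=s["position"],R=s["eef_rot"]))
```

```text
[0.47765532 0.09220945 0.11132402] [   0.2   22.4  -22.3  115.8   12.1   43.9 -119.3] [ 0.87481253  0.76054441 -0.88126497]
```

View pics/w5.png

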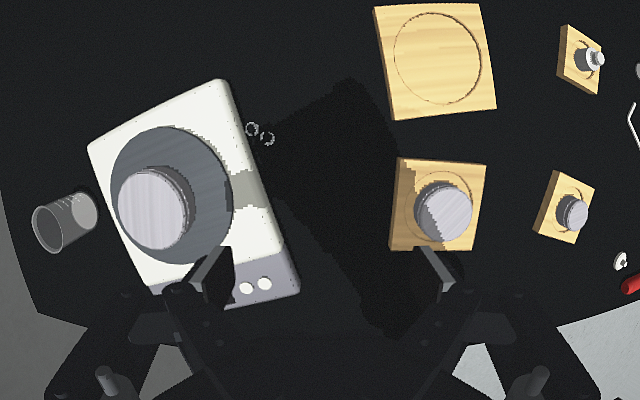

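The medium disc is in its recess at (444,213), and the large disc is alone on the pan at (153,209).

Run:
```python
from h import *
c=dict(np.load("w5.npz")); 
print(wray(c,[[153,209]],.060),wray(c,[[444,213]],.03),wray(c,[[574,214]],.03),wray(c,[[438,58]],.012))
m=cv2.inRange(cv2.cvtColor(c["img"],cv2.COLOR_BGR2HSV),(12,50,120),(32,255,255))
for k in cv2.findContours(m,0,2)[0]:
    if cv2.contourArea(k)<700: continue
    p=wray(c,k[:,0],.012)[:,:2]; r=cv2.minAreaRect((p*1000).astype(np.float32)); print(np.round(r[0],1),np.round(r[1],1))
```

```text
[[0.48396467 0.21615407 0.06      ]] [[ 0.4713187  -0.00663192  0.03      ]] [[ 0.46729224 -0.16017709  0.03      ]] [[ 0.59614432 -0.00171921  0.012     ]]
[ 466.  -168.8] [67.2 67.1]
[470.3  -9.9] [81.1 81.3]
[ 625.2 -173.9] [57.1 56.9]
[597.4  -3.5] [95.  95.2]
```

>>> {"method": "apply_moves", "body": {
  "increments": [
    {"x": 0.05, "y": -0.95, "z": 0, "rx": 0, "ry": 0, "rz": 0, "claw": 1},
    {"x": 0.05, "y": -0.95, "z": 0, "rx": 0, "ry": 0, "rz": 0, "claw": 1},
    {"x": 0.05, "y": -0.95, "z": 0, "rx": 0, "ry": 0, "rz": 0, "claw": 1},
    {"x": 0, "y": -0.9, "z": 0, "rx": 0, "ry": 0, "rz": 0, "claw": 1},
    {"x": 0, "y": -0.3, "z": 0, "rx": 0, "ry": 0, "rz": 0, "claw": 1},
    {"x": 0, "y": 0, "z": 0, "rx": 0, "ry": 0, "rz": 0, "claw": 1},
    {"x": 0, "y": 0, "z": 0, "rx": 0, "ry": 0, "rz": 0, "claw": 1}
  ]
}}

```text
t: 23.55
position: [0.482, 0.2113, 0.1103]
eef_rot: [[1.0, -0.001, -0.0], [-0.001, -1.0, -0.001], [-0.0, 0.001, -1.0]]
ft_force: [0.3, -1.1, 0.1]
gripper_width: 0.0851
finger_force: 0.0
```

>>> {"method": "apply_moves", "body": {
  "increments": [
    {"x": 0.05, "y": -0.18, "z": 0, "rx": 0, "ry": 0, "rz": 0, "claw": 1},
    {"x": 0, "y": 0, "z": 0.4, "rx": 0, "ry": 0, "rz": 0, "claw": 1},
    {"x": 0, "y": 0, "z": 0.5, "rx": 0, "ry": 0, "rz": 0, "claw": 1},
    {"x": 0, "y": 0, "z": 0.5, "rx": 0, "ry": 0, "rz": 0, "claw": 1},
    {"x": 0, "y": 0, "z": 0.4, "rx": 0, "ry": 0, "rz": 0, "claw": 1},
    {"x": 0, "y": 0, "z": 0, "rx": 0, "ry": 0, "rz": 0, "claw": 1},
    {"x": 0, "y": 0, "z": 0, "rx": 0, "ry": 0, "rz": 0, "claw": 1}
  ]
}}

```text
t: 24.25
position: [0.4834, 0.2179, 0.0558]
eef_rot: [[1.0, -0.0, -0.001], [-0.0, -1.0, -0.0], [-0.001, 0.0, -1.0]]
ft_force: [-0.9, 0.7, 0.3]
gripper_width: 0.0852
finger_force: 0.0
```

>>> {"method": "apply_moves", "body": {
  "increments": [
    {"x": 0, "y": 0, "z": 0.2, "rx": 0, "ry": 0, "rz": 0, "claw": 1},
    {"x": 0, "y": 0, "z": 0.2, "rx": 0, "ry": 0, "rz": 0, "claw": 1},
    {"x": 0, "y": 0, "z": 0.1, "rx": 0, "ry": 0, "rz": 0, "claw": 0.9},
    {"x": 0, "y": 0, "z": 0, "rx": 0, "ry": 0, "rz": 0, "claw": 0.8},
    {"x": 0, "y": 0, "z": 0, "rx": 0, "ry": 0, "rz": 0, "claw": 0.74},
    {"x": 0, "y": 0, "z": 0, "rx": 0, "ry": 0, "rz": 0, "claw": 0.6},
    {"x": 0, "y": 0, "z": 0, "rx": 0, "ry": 0, "rz": 0, "claw": 0.5},
    {"x": 0, "y": 0, "z": 0, "rx": 0, "ry": 0, "rz": 0, "claw": 0.5}
  ]
}}

```text
t: 25.05
position: [0.4836, 0.2191, 0.042]
eef_rot: [[1.0, 0.0, 0.001], [0.0, -1.0, 0.001], [0.001, -0.001, -1.0]]
ft_force: [-1.9, 0.7, 7.2]
gripper_width: 0.0597
finger_force: 63.2
```

>>> {"method": "apply_moves", "body": {
  "increments": [
    {"x": 0, "y": 0, "z": -0.2, "rx": 0, "ry": 0, "rz": 0, "claw": 0.5},
    {"x": 0, "y": 0, "z": -0.7, "rx": 0, "ry": 0, "rz": 0, "claw": 0.5},
    {"x": 0, "y": 0, "z": -0.9, "rx": 0, "ry": 0, "rz": 0, "claw": 0.5},
    {"x": 0, "y": 0, "z": -0.7, "rx": 0, "ry": 0, "rz": 0, "claw": 0.5},
    {"x": 0.25, "y": 0.48, "z": 0, "rx": 0, "ry": 0, "rz": 0, "claw": 0.5},
    {"x": 0.4, "y": 0.8, "z": 0, "rx": 0, "ry": 0, "rz": 0, "claw": 0.5},
    {"x": 0.45, "y": 0.88, "z": 0, "rx": 0, "ry": 0, "rz": 0, "claw": 0.5},
    {"x": 0.45, "y": 0.88, "z": 0, "rx": 0, "ry": 0, "rz": 0, "claw": 0.5}
  ]
}}

```text
t: 25.85
position: [0.5296, 0.1254, 0.1159]
eef_rot: [[1.0, 0.0, -0.001], [0.0, -1.0, -0.001], [-0.001, 0.001, -1.0]]
ft_force: [0.2, 0.6, -6.6]
gripper_width: 0.0594
finger_force: 67.1
```

>>> {"method": "apply_moves", "body": {
  "increments": [
    {"x": 0.45, "y": 0.88, "z": 0, "rx": 0, "ry": 0, "rz": 0, "claw": 0.5},
    {"x": 0.45, "y": 0.88, "z": 0, "rx": 0, "ry": 0, "rz": 0, "claw": 0.5},
    {"x": 0.45, "y": 0.88, "z": 0, "rx": 0, "ry": 0, "rz": 0, "claw": 0.5},
    {"x": 0.45, "y": 0.88, "z": 0, "rx": 0, "ry": 0, "rz": 0, "claw": 0.5},
    {"x": 0.4, "y": 0.7, "z": 0, "rx": 0, "ry": 0, "rz": 0, "claw": 0.5},
    {"x": 0, "y": 0, "z": 0, "rx": 0, "ry": 0, "rz": 0, "claw": 0.5},
    {"x": 0, "y": 0, "z": 0, "rx": 0, "ry": 0, "rz": 0, "claw": 0.5}
  ]
}}

```text
t: 26.55
position: [0.5952, -0.0006, 0.1155]
eef_rot: [[1.0, -0.002, -0.002], [-0.002, -1.0, -0.0], [-0.002, 0.0, -1.0]]
ft_force: [-0.2, 0.7, -5.1]
gripper_width: 0.06
finger_force: 67.0
```

>>> {"method": "apply_moves", "body": {
  "increments": [
    {"x": 0, "y": 0.05, "z": 0.4, "rx": 0, "ry": 0, "rz": 0, "claw": 0.5},
    {"x": 0, "y": 0, "z": 0.7, "rx": 0, "ry": 0, "rz": 0, "claw": 0.5},
    {"x": 0, "y": 0, "z": 0.7, "rx": 0, "ry": 0, "rz": 0, "claw": 0.5},
    {"x": 0, "y": 0, "z": 0.5, "rx": 0, "ry": 0, "rz": 0, "claw": 0.5},
    {"x": 0, "y": 0, "z": 0.3, "rx": 0, "ry": 0, "rz": 0, "claw": 0.5},
    {"x": 0, "y": 0, "z": 0, "rx": 0, "ry": 0, "rz": 0, "claw": 0.5},
    {"x": 0, "y": 0, "z": 0, "rx": 0, "ry": 0, "rz": 0, "claw": 0.5}
  ]
}}

```text
t: 27.25
position: [0.5962, -0.0009, 0.0384]
eef_rot: [[1.0, 0.0, 0.0], [0.0, -1.0, 0.0], [0.0, -0.0, -1.0]]
ft_force: [0.0, -0.3, -4.9]
gripper_width: 0.0596
finger_force: 66.9
```

>>> {"method": "apply_moves", "body": {
  "increments": [
    {"x": 0.02, "y": 0.07, "z": 0.2, "rx": 0, "ry": 0, "rz": 0, "claw": 0.5},
    {"x": 0, "y": 0, "z": 0.2, "rx": 0, "ry": 0, "rz": 0, "claw": 0.5},
    {"x": 0, "y": 0, "z": 0.2, "rx": 0, "ry": 0, "rz": 0, "claw": 0.5},
    {"x": 0, "y": 0, "z": 0.15, "rx": 0, "ry": 0, "rz": 0, "claw": 0.5},
    {"x": 0, "y": 0, "z": 0.1, "rx": 0, "ry": 0, "rz": 0, "claw": 0.5},
    {"x": 0, "y": 0, "z": 0, "rx": 0, "ry": 0, "rz": 0, "claw": 0.5},
    {"x": 0, "y": 0, "z": 0, "rx": 0, "ry": 0, "rz": 0, "claw": 0.5}
  ]
}}

```text
t: 27.95
position: [0.5966, -0.0032, 0.0126]
eef_rot: [[1.0, -0.0, 0.0], [-0.0, -1.0, 0.0], [0.0, -0.0, -1.0]]
ft_force: [0.5, 0.9, -5.9]
gripper_width: 0.06
finger_force: 67.1
```

Release, then rise and back off towards -y at height to clear the view.

>>> {"method": "apply_moves", "body": {
  "increments": [
    {"x": 0, "y": 0, "z": 0.02, "rx": 0, "ry": 0, "rz": 0, "claw": 0.5},
    {"x": 0, "y": 0, "z": 0, "rx": 0, "ry": 0, "rz": 0, "claw": 0.75},
    {"x": 0, "y": 0, "z": 0, "rx": 0, "ry": 0, "rz": 0, "claw": 0.9},
    {"x": 0, "y": 0, "z": 0, "rx": 0, "ry": 0, "rz": 0, "claw": 1},
    {"x": 0, "y": 0, "z": -0.4, "rx": 0, "ry": 0, "rz": 0, "claw": 1},
    {"x": 0, "y": 0, "z": -0.9, "rx": 0, "ry": 0, "rz": 0, "claw": 1},
    {"x": 0, "y": 0, "z": -1, "rx": 0, "ry": 0, "rz": 0, "claw": 1},
    {"x": 0, "y": 0, "z": -1, "rx": 0, "ry": 0, "rz": 0, "claw": 1}
  ]
}}

```text
t: 28.75
position: [0.5965, -0.0032, 0.113]
eef_rot: [[1.0, -0.0, 0.0], [-0.0, -1.0, 0.0], [0.0, -0.0, -1.0]]
ft_force: [0.4, -0.3, 0.2]
gripper_width: 0.0854
finger_force: 0.0
```

>>> {"method": "apply_moves", "body": {
  "increments": [
    {"x": -0.8, "y": 0.4, "z": -1, "rx": 0, "ry": 0, "rz": 0, "claw": 1},
    {"x": -0.8, "y": 0.4, "z": -1, "rx": 0, "ry": 0, "rz": 0, "claw": 1},
    {"x": -0.8, "y": 0.4, "z": -1, "rx": 0, "ry": 0, "rz": 0, "claw": 1},
    {"x": -0.8, "y": 0.4, "z": -1, "rx": 0, "ry": 0, "rz": 0, "claw": 1},
    {"x": -0.8, "y": 0.4, "z": 0, "rx": 0, "ry": 0, "rz": 0, "claw": 1},
    {"x": -0.8, "y": 0.4, "z": 0, "rx": 0, "ry": 0, "rz": 0, "claw": 1},
    {"x": 0, "y": 0.4, "z": 0, "rx": 0, "ry": 0, "rz": 0, "claw": 1},
    {"x": 0, "y": 0, "z": 0, "rx": 0, "ry": 0, "rz": 0, "claw": 1}
  ]
}}

```text
t: 29.55
position: [0.4526, -0.089, 0.232]
eef_rot: [[1.0, -0.003, 0.002], [-0.003, -1.0, -0.001], [0.002, 0.001, -1.0]]
ft_force: [0.6, 0.7, -0.8]
gripper_width: 0.0855
finger_force: 0.0
```

Run:
```python
from h import *
from workcell import manip
s=manip.state(); print(s["position"],s["qpos"].round(1))
c=manip.camera("wrist"); cv2.imwrite("pics/w6.png",c["img"])
np.savez("w6.npz",**dict(c,pos=s["position"],R=s["eef_rot"]))
```

```text
[ 0.45263216 -0.08895159  0.23197142] [ 23.4  11.3 -22.1 110.5   5.   59.  -91. ]
```

View pics/w6.png

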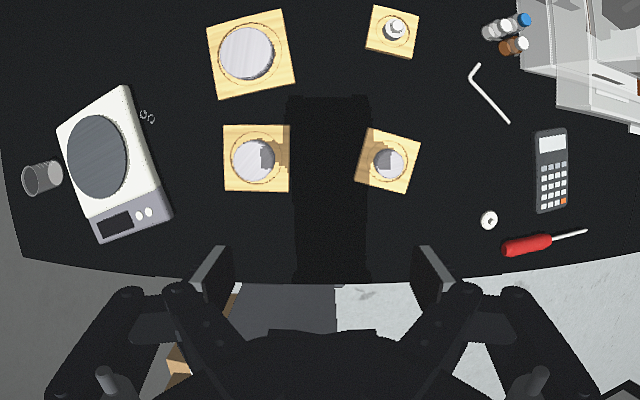

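All four weights stand in their own recesses: large (247,53), medium (254,161), small (389,163) and knob (394,29). I'll check the offsets and top heights using depth.

Run:
```python
from h import *
c=dict(np.load("w6.npz"))
m=cv2.inRange(cv2.cvtColor(c["img"],cv2.COLOR_BGR2HSV),(12,50,120),(32,255,255))
m=cv2.morphologyEx(m,cv2.MORPH_CLOSE,np.ones((3,3)))
v,u=np.nonzero(c["depth"]>0); K=c["K"]; d=(np.c_[u,v]-K[:2,2])/K[0,0]; r=np.maximum(np.linalg.norm(d,axis=1),1e-6)[:,None]
T=c["T_tool_cam"]; w=np.c_[d/r*np.tan(r),np.ones(len(u))]*c["depth"][v,u][:,None]
P=(w@T[:3,:3].T+T[:3,3])@c["R"].T+c["pos"]
for k in cv2.findContours(m,0,2)[0]:
    if cv2.contourArea(k)<700: continue
    q=cv2.minAreaRect((wray(c,k[:,0],.012)[:,:2]*1000).astype(np.float32)); b=np.array(q[0])/1000
    i=(np.hypot(*(P[:,:2]-b).T)<.045)&(P[:,2]>.02); t=P[i]; top=t[t[:,2]>np.percentile(t[:,2],90)-.004]
    print(b.round(4),np.round(q[1]),"top z",np.median(top[:,2]).round(4),"std",top[:,2].std().round(4),"n",len(top),"off mm",(((top.min(0)+top.max(0))/2)[:2]-b).round(4)*1000,"size",np.ptp(top,0)[:2].round(3))
```

```text
[ 0.466  -0.1682] [68. 68.] top z 0.3351 std 0.0024 n 2140 off mm [-6.  26.7] size [0.015 0.037]
[ 0.4702 -0.0091] [81. 82.] top z 0.3349 std 0.0025 n 2127 off mm [-10.8 -27. ] size [0.016 0.035]
[ 0.5972 -0.0032] [96. 96.] top z 0.0307 std 0.0008 n 2137 off mm [-2.6  0.3] size [0.062 0.061]
[ 0.6244 -0.173 ] [58. 59.] top z 0.0382 std 0.001 n 120 off mm [-0.8  0.7] size [0.014 0.014]
```

Run:
```python
from h import *
c=dict(np.load("w6.npz"))
v,u=np.nonzero(c["depth"]>0); K=c["K"]; d=(np.c_[u,v]-K[:2,2])/K[0,0]; r=np.maximum(np.linalg.norm(d,axis=1),1e-6)[:,None]
T=c["T_tool_cam"]; w=np.c_[d/r*np.tan(r),np.ones(len(u))]*c["depth"][v,u][:,None]
P=(w@T[:3,:3].T+T[:3,3])@c["R"].T+c["pos"]
for b in ([.466,-.1682],[.4702,-.0091]):
    t=P[(np.hypot(*(P[:,:2]-b).T)<.045)&(P[:,2]>.025)&(P[:,2]<.06)]
    print(np.median(t[:,2]),t[:,2].std(),len(t),((t.min(0)+t.max(0))/2)[:2]-b,np.ptp(t,0))
```

```text
0.0306209063019154 0.0010000934733178021 644 [-0.00075367  0.00080223] [0.03289777 0.034657   0.00720698]
0.030697313401591875 0.0009148436955302662 1303 [-6.36100602e-04  5.51063222e-05] [0.04791049 0.0480004  0.00730921]
```

All four are centred to within 3 mm, and their tops are at the expected heights. The gripper touches nothing, so I'm handing in.

```bash
python3 -c "
from workcell import manip
print(manip.finish_job())"
```

```text
the job is handed in; nothing more can be done
None
```

I handed the job in at about 30 s of the 128 s allowed: all four weights stand upright in their own recesses, within 3 mm of centre by my measurement, and the arm stayed clear of the beaker (the job returned no verdict).

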